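# Pry open the key-blank case

### The arm

A 6-joint arm with a two-finger parallel gripper is mounted at the origin on the work surface. World frame = base frame: x ahead of the robot, y to its left, z up, the work surface at z = 0. Lengths are in m, angles in rad, forces in N, time in s.
With the tool pointing down it reaches from about 0.35 to 0.775 m from the base axis. Payload 7.3 kg.
Tool frame: the origin (TCP) lies between the finger pads; the fingertips stand 14 mm ahead of it and the grasp point (between the pads) lies 5 mm behind it; z points along the fingers, y is the line along which they close (so a half turn about z gives the same grasp; the last joint's range is limited). The gripper opens to 92 mm and grips with 3 to 60 N. Pads are 19 mm wide; open, the fingers measure 130 mm over their backs; the gripper's body (75 mm by 190 mm) begins 47 mm behind the grasp point.
Start: joints at [1.062, 0.342, 1.524, -0, 1.275, -0.146], TCP at [0.186, 0.491, 0.241] pointing down, gripper open.
Joint ranges: [-2.53, 2.53], [-0.77, 2.02], [0.04, 2.7], [-1, 4.14], [0.28, 2.66], [-3.11, 3.11]. Speed limits (rad/s): [2.57, 2.57, 3.14, 3.14, 3.14, 3.14].

### API

Orientations are given as [roll, pitch, yaw] about the fixed x, y, z axes, in that order (R = Rz(yaw) Ry(pitch) Rx(roll)).
In Python, from cell import robot, eyes gives the robot as it stands. The module is installed in compiled form; this text tells all that it offers.
- The arm moves only by the shell command python3 -m handwheel 'ROWS' [FORCE]. ROWS is JSON, one flat list of numbers, 5 for each row, row after row: the shift along the world's x, y, z in mm, then the turn about the world's z in rad, then the opening, from 0 (shut) to 1 (fully open). In form: [x, y, z, spin, jaw, x, y, z, spin, jaw, ...]. A call has 1 to 8 rows; each row shifts and turns the commanded pose from where the row before left it; what a row does not reach is not made up. A row lasts 1/10 s, in which the tool goes at most 50 mm and 8.59 degrees, less where a joint would pass 70% of its speed; a pose out of reach is approached as far as the arm can. A call with a gripper value outside its range is refused whole. The fingers move at their own pace and stop on an object; FORCE is the grip in N (left out, the last holds). Time passes only in rows, so rows that do not move let the fingers close. It gives the time, the measured TCP pose, the force, the opening and the grip force at its end, in the units of the state.
- robot.observe(): the state, without advancing time (a new reading comes with each control period).
- eyes.read_camera(name): name is "scene" or "side" or "wrist"; returns (picture, depth): 420x560x3 uint8, blue, green, red; 420x560 float32, m along the optical axis (not along the pixel's ray), 0 where there is no reading.
- eyes.calibration(name): a dict with "fx", "fy", "cx", "cy" (pixels), "world_to_cam" (4x4, takes a point from world to camera coordinates). Camera axes: x right, y down, z forward; pixel columns grow to the right and rows downward; lengths in m; the calibration is good to about 2 mm. A picture is of the moment at which its call begins: read the wrist's pose just before it. calibration takes no time and is no camera call; for the wrist camera it gives the pose at the moment of the call.
- robot.hand_in(): hands the job in; it is judged then, once.
The state is a dict: "time": time; "qpos": joint angles; "qvel": joint speeds; "joint_efforts": joint torques, N m; "tool_pos": TCP position; "tool_rot": TCP orientation; "contact_force": force on the tool from outside, world axes, zero at the start; "torque": the same for the moment, N m; "opening": finger opening in m; "grip_force": force on a finger pad.
Only numpy, scipy, OpenCV 4.12 (cv2) and the standard library are available. Lean on these libraries where they do the work, as an engineer would, in place of code of your own. Each camera call takes 0.05 s, during which the arm holds its last target. There are 200 camera calls.

### The job

The case of key blanks has no handle: take the pry blade out of its wooden stand, feel for the window in the guard strip along the front of the case, lever the lid up there with the blade and go on pushing with the blade until the lid stands open by clearly more than 60 degrees. Then slide the blade back into its stand, fully home, and let go. Never touch the lid with the gripper or arm, and leave the other things on the bench where they are.

Things in the scene. Friction and masses are not known exactly. Their poses are not given: they have to be found in the camera images.
- case: Grey steel case of key blanks, fixed to the bench, 190 mm wide (its y), 180 mm deep (its x -110 to +70 mm), 108 mm high. Origin: on the bench below the middle of the box; -x is its front, towards the robot. Walls rise to z 102 mm; the front wall's outer face is at x -70 mm. The lid overhangs that wall by 20 mm, to x -90 mm. All point positions below are in this frame.
- channel (a point): At x -80, y 0, z 60 mm: floor of the channel under the lid's overhang, which runs from y -91 to +91 mm, from this ledge (z 60) up to the closed lid's underside (z 102), and back to the front wall (x -70 mm). Its front is closed by the guard strip.
- guard (a point): At x -108, y 0, z 83 mm: front face of the fixed upright aluminium guard strip (16 mm thick, z 60 to 106 mm); its ends run behind dark cheeks (front x -111 mm, |y| 50 to 95 mm). One open window 36 mm wide, as high as the strip, is the only way under the lid. Its centre lies anywhere from y -22 to +22 mm and is not measured: see it or probe; closed strip stops the tip at x -108.
- entry (a point): At x -77, y 0, z 73 mm. At the window's own y, a tip here is well under the overhang. The blade gets there only tilted, handle leaning back to the robot: at about 30 degrees from vertical, tip kept at z 73 mm, it passes level through the window to x -77 mm without touching the lid or wall.
- lid_hinge (a point): Middle of the lid's hinge line, which runs along the case's y axis; in the case frame at x 72 mm, y 0, z 106 mm.
- lid_edge (a point): Middle of the lower front edge of the lid; closed, in the case frame at x -90 mm, y 0, z 102 mm. It moves with the lid. The lid is a flat plate 162 x 190 x 6 mm, about 0.25 kg.
- lid (a joint): Opening angle of the lid in rad, 0 closed, up to 1.75. The hinge is stiff (about 0.33 N m of friction), so the lid stays where it is left; lifting it at the edge takes about 3 to 4 N.
- stand: Wooden block 80 (x) x 90 (y) x 75 mm high, fixed to the bench. Origin: centre of its underside. In its top centre is an upright slot 6 mm (x) x 23 mm (y), 73 mm deep, its mouth bevelled 4 mm wider all round, for the pry blade.
- pry: Pry blade: flat steel blade 3 (x) x 20 (y) mm, 70 mm long, under a black handle 22 (x) x 26 (y) mm, 85 mm long; 0.12 kg. Origin: centre of the blade's tip; z runs up along blade and handle (handle z 70 to 155 mm), x is normal to the broad face. It starts upright in the stand, handle's shoulder on the block, tip 5 mm above the stand's origin, its x along the stand's x.
- oil: Bystander: grey oil bottle, 60 mm across, 150 mm high, standing. Origin: centre of its underside.
- padlock: Bystander: brass padlock lying flat, 50 x 55 x 24 mm, with a steel shackle reaching to x 65 mm. Origin: centre of the body's underside.
- driver: Bystander: screwdriver 170 mm long lying along its x.
- clamp: Bystander: dark steel key clamp 60 x 70 x 65 mm, with a red grip reaching out to y 113 mm. Origin: centre of its underside.
- cylinder: Bystander: brass lock cylinder 70 x 17 x 32 mm lying along its x.

How it is judged:
By the outcome, as a careful person would: the job done as asked, in the order asked, and still so for the second after the job is handed in, with the robot touching nothing.
It also fails if it takes over 64 s, if anything falls off the work surface, if the arm or the gripper's body presses on something with over 40 N, if the wrist force passes 120 N, or if a joint passes its speed limit or range.

## Working session

There is one attempt and no reset: what is moved stays moved. The work goes in short steps, Python scripts to look and compute and a shell command to move; the robot and the scene stay as the last step left them, time stands still between calls to the robot, and variables do not carry over. Pictures are saved under pics/ and viewed, at most 10 in all, crops included, and the job is handed in when it is done.

```bash
mkdir -p pics
cat > h.py <<'E'
from cell import robot, eyes
import numpy as np, cv2
np.set_printoptions(precision=4,suppress=True)
def cam(n):
    c=eyes.calibration(n); im,d=eyes.read_camera(n); return im,d,c
def world(c,d):
    v,u=np.mgrid[:d.shape[0],:d.shape[1]]
    p=np.stack([(u-c["cx"])/c["fx"]*d,(v-c["cy"])/c["fy"]*d,d,np.ones_like(d)],-1)
    w=p@np.linalg.inv(np.array(c["world_to_cam"])).T
    w=w[...,:3]; w[d<=0]=np.nan; return w
E
python3 - <<'E'
from h import *
s=robot.observe(); print({k:np.round(v,3) for k,v in s.items()})
for n in("scene","side"):
    im,d,c=cam(n); np.savez(n+"0.npz",im=im,d=d,w=world(c,d)); cv2.imwrite(f"pics/{n}0.png",im)
    print(n,(d>0).mean(), -np.array(c["world_to_cam"])[:3,:3].T@np.array(c["world_to_cam"])[:3,3])
E
```

```text
{'time': np.float64(0.0), 'qpos': array([ 1.062,  0.343,  1.525, -0.   ,  1.275, -0.146]), 'qvel': array([-0.   , -0.   ,  0.001,  0.001, -0.001, -0.   ]), 'joint_efforts': array([  0.001, -43.123, -24.423,   0.072,   0.056,  -0.   ]), 'tool_pos': array([0.186, 0.49 , 0.24 ]), 'tool_rot': array([-3.14 , -0.   ,  2.779]), 'contact_force': array([-0.366, -0.156,  0.427]), 'torque': array([0.011, 0.013, 0.014]), 'grip_force': np.float64(0.0), 'opening': np.float64(0.092)}
scene 0.9959056122448979 [ 0.9406 -0.4842  1.0723]
side 0.9961479591836735 [ 0.1683 -0.5837  0.6432]
```

View pics/scene0.png

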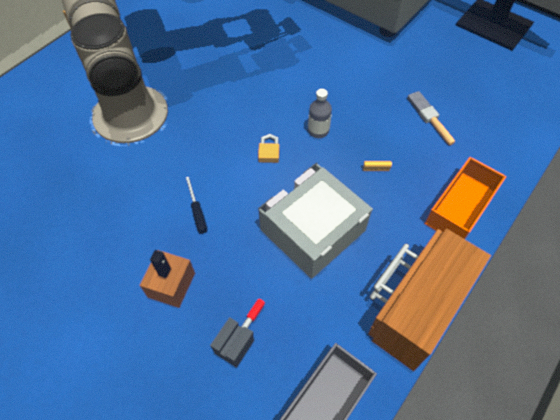

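View pics/side0.png

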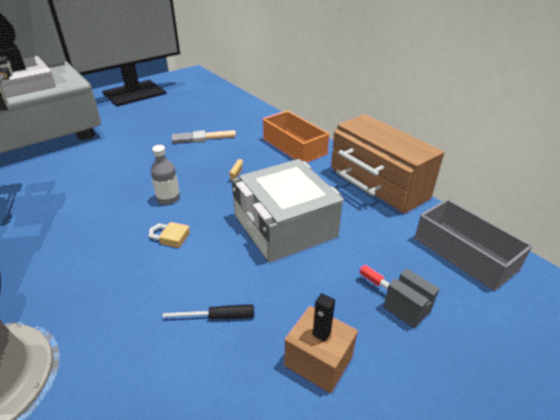

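The scene view shows the case at px (315,215), the stand at (168,278) with the black handle at (160,263), and the bystanders around them. The side view shows the case at (285,205) with the guard strip on its left (robot) side at about (255,210), and the stand at (320,345).

Run:
```python
from h import *
from scipy import ndimage as nd
for n in("scene","side"):
    z=np.load(n+"0.npz"); w=z["w"]; im=z["im"].astype(int)
    for nm,lo,hi,seed,xl in(("case",.100,.116,((315,215),(290,190)),0),("stand",.068,.082,((180,272),(335,335)),0),("handle",.12,.175,((158,257),(323,305)),0)):
        m=(w[...,2]>lo)&(w[...,2]<hi)
        L,k=nd.label(m); u,v=seed[0 if n=="scene" else 1]; l=L[v,u]
        if l==0: 
            sub=L[v-6:v+7,u-6:u+7]; l=np.bincount(sub[sub>0]).argmax() if (sub>0).any() else 0
        if l==0: print(n,nm,"none",w[v,u]);continue
        p=w[L==l]; r=cv2.minAreaRect(p[:,:2].astype(np.float32)*1000)
        print(n,nm,len(p),"z",np.median(p[:,2]),np.nanmax(p[:,2]),"rect",np.round(r[0],1),np.round(r[1],1),round(r[2],1))
        b=np.round(cv2.boxPoints(r),0).tolist(); print(b)
```

```text
scene case 5604 z 0.10842033265033574 0.11497241247523393 rect [645.6  16.1] [193.  189.7] 80.6
[[536.0, -64.0], [723.0, -95.0], [755.0, 96.0], [568.0, 127.0]]
scene stand 1108 z 0.07511793335710565 0.08133091013071336 rect [ 469.2 -303.9] [82.5 91. ] 19.6
[[415.0, -275.0], [446.0, -361.0], [523.0, -333.0], [493.0, -247.0]]
scene handle 249 z 0.1563535193054416 0.16405925377657493 rect [ 470.5 -303.9] [22.8 26.5] 19.1
[[455.0, -295.0], [464.0, -320.0], [486.0, -313.0], [477.0, -288.0]]
side case 4175 z 0.10781018492472849 0.11182437637711629 rect [642.6  13.4] [193.5 188.6] 80.9
[[534.0, -67.0], [720.0, -97.0], [751.0, 94.0], [565.0, 124.0]]
side stand 2101 z 0.07482173383254909 0.08139408568154838 rect [ 466.2 -305.5] [82.7 90.5] 19.6
[[412.0, -277.0], [442.0, -362.0], [520.0, -334.0], [490.0, -249.0]]
side handle 523 z 0.15075905845760545 0.16224512701942173 rect [ 465.4 -306.1] [22.8 26.1] 20.1
[[450.0, -298.0], [459.0, -322.0], [481.0, -314.0], [472.0, -290.0]]
```

```bash
cat >> h.py <<'E'
YC=np.radians(-9.3); 
def toc(w,o):  # world -> case frame
    c,s=np.cos(YC),np.sin(YC); q=w-np.array([o[0],o[1],0]); return np.stack([q[...,0]*c+q[...,1]*s,-q[...,0]*s+q[...,1]*c,q[...,2]],-1)
E
python3 - <<'E'
from h import *
z=np.load("side0.npz"); im=z["im"]
c,s=np.cos(YC),np.sin(YC)
for n in("scene","side"):
    w=np.load(n+"0.npz")["w"]; o0=np.array([.644,.0147])
    q=toc(w,o0)*1000
    m=(abs(q[...,1])<100)&(q[...,0]>-130)&(q[...,0]<130)&(q[...,2]>50)&(q[...,2]<120)
    p=q[m]; t=p[(p[:,2]>104)]
    # per-y bins: min x of high points
    for y in range(-95,100,10):
        k=p[(abs(p[:,1]-y)<5)]; f=k[k[:,2]<100]; h=k[k[:,2]>=103]
        print(n,y,"high x",np.round(np.percentile(h[:,0],[0,2,98,100]),0) if len(h) else 0,"low",len(f),np.round(np.percentile(f[:,0],[0,20,50,80]),0) if len(f) else 0)
cv2.imwrite("pics/sidec.png",cv2.resize(im[150:260,220:350],None,fx=6,fy=5,interpolation=cv2.INTER_CUBIC))
E
```

```text
scene -95 high x [-91. -85.  87.  91.] low 545 [-92. -52.   3.  57.]
scene -85 high x [-92. -73.  90.  92.] low 30 [-90.  53.  89.  90.]
scene -75 high x [-92. -86.  92.  96.] low 57 [-90. -88. -83.  89.]
scene -65 high x [-91. -87.  93.  96.] low 19 [88. 89. 89. 90.]
scene -55 high x [-92. -88.  93.  96.] low 16 [88. 89. 90. 90.]
scene -45 high x [-89. -83.  92.  96.] low 15 [89. 89. 89. 90.]
scene -35 high x [-89. -84.  89.  92.] low 21 [88. 89. 89. 90.]
scene -25 high x [-88. -86.  88.  92.] low 23 [-75.  89.  89.  90.]
scene -15 high x [-85. -68.  88.  91.] low 23 [88. 89. 89. 89.]
scene -5 high x [-71. -67.  90.  91.] low 20 [88. 89. 89. 89.]
scene 5 high x [-69. -66.  90.  92.] low 26 [88. 88. 89. 89.]
scene 15 high x [-87. -73.  88.  91.] low 35 [-86. -83.  89.  89.]
scene 25 high x [-90. -85.  90.  92.] low 18 [88. 89. 89. 89.]
scene 35 high x [-88. -85.  87.  91.] low 25 [88. 88. 89. 90.]
scene 45 high x [-88. -84.  92.  95.] low 19 [88. 89. 89. 90.]
scene 55 high x [-91. -87.  93.  96.] low 18 [88. 88. 89. 89.]
scene 65 high x [-93. -87.  93.  95.] low 16 [88. 89. 89. 89.]

[... 827 characters left out ...]
  86.  88.] low 19 [-94. -93. -92. -87.]
side 5 high x [-74. -72.  83.  86.] low 23 [-96. -93. -89. -84.]
side 15 high x [-92. -89.  83.  88.] low 124 [-95. -91. -86. -80.]
side 25 high x [-92. -89.  84.  87.] low 37 [-94. -92. -92. -91.]
side 35 high x [-92. -89.  83.  87.] low 38 [-94. -93. -92. -65.]
side 45 high x [-96. -91.  88.  91.] low 65 [-96. -94. -92. -64.]
side 55 high x [-95. -93.  87.  88.] low 34 [-95. -95. -94. -57.]
side 65 high x [-96. -93.  85.  90.] low 33 [-96. -95. -94. -94.]
side 75 high x [-94. -90.  86.  89.] low 33 [-98. -96. -95. -94.]
side 85 high x [-94. -92.  84.  87.] low 30 [-98. -95. -94. -79.]
side 95 high x [-95. -92.  85.  88.] low 20 [-95. -95. -90. -77.]
```

View pics/sidec.png

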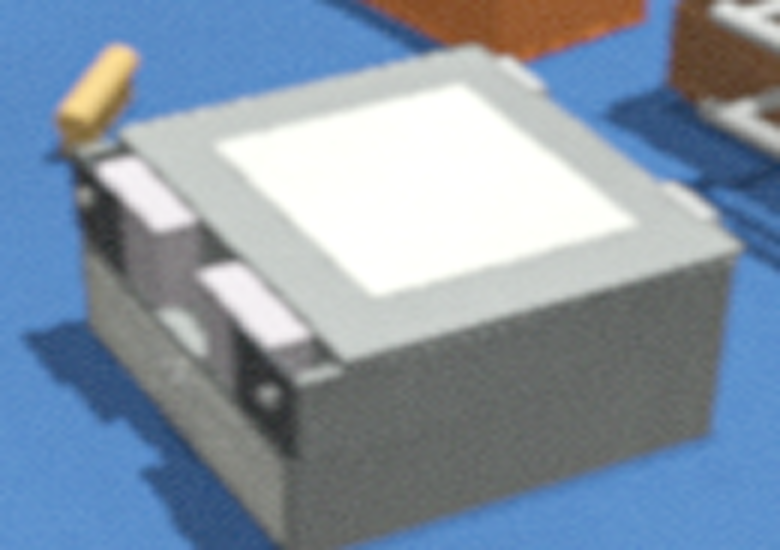

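The crop shows the pale guard strip in two pieces, at crop px (150,195) and (255,300), with the open window between them at about (200,250–330).

Run:
```python
from h import *
for n,dx in(("scene",-1.5),("side",1.5)):
    w=np.load(n+"0.npz")["w"]; q=toc(w,[.644,.0147])*1000
    q[...,0]+=dx-18.5+1.5
    m=(q[...,2]>101)&(q[...,2]<111)&(q[...,0]>-106)&(q[...,0]<-95)&(abs(q[...,1])<110)
    y=q[m][:,1]; h,_=np.histogram(y,np.arange(-60,61,2)); print(n,dict(zip(np.arange(-59,60,2).tolist(),h.tolist())))
    t=q[(abs(q[...,2]-107)<4)&(q[...,0]>-80)&(q[...,0]<60)&(abs(q[...,1])<110)]; print("lid y",np.percentile(t[:,1],[.5,99.5]))
    # yaw from front edge of lid sides: fit
    for sgn in(-1,1):
        e=[]
        for x in range(-75,60,8):
            k=t[abs(t[:,0]-x)<4][:,1]; e.append((x,np.percentile(sgn*k,98)*sgn))
        e=np.array(e); print("side edge slope deg",np.degrees(np.arctan(np.polyfit(e[:,0],e[:,1],1)[0])))
```

```text
scene {-59: 1, -57: 7, -55: 2, -53: 3, -51: 3, -49: 2, -47: 2, -45: 4, -43: 6, -41: 0, -39: 4, -37: 4, -35: 4, -33: 3, -31: 3, -29: 4, -27: 3, -25: 5, -23: 5, -21: 3, -19: 3, -17: 1, -15: 0, -13: 0, -11: 0, -9: 0, -7: 0, -5: 0, -3: 0, -1: 0, 1: 0, 3: 0, 5: 0, 7: 0, 9: 0, 11: 0, 13: 0, 15: 0, 17: 2, 19: 3, 21: 4, 23: 3, 25: 3, 27: 3, 29: 3, 31: 4, 33: 1, 35: 3, 37: 5, 39: 4, 41: 1, 43: 3, 45: 4, 47: 4, 49: 5, 51: 4, 53: 1, 55: 5, 57: 3, 59: 3}
lid y [-93.8555  94.9818]
side edge slope deg 0.4376232508975899
side edge slope deg 0.07801522547550212
side {-59: 2, -57: 4, -55: 2, -53: 6, -51: 5, -49: 3, -47: 1, -45: 4, -43: 2, -41: 4, -39: 3, -37: 1, -35: 4, -33: 2, -31: 5, -29: 1, -27: 4, -25: 3, -23: 3, -21: 2, -19: 1, -17: 0, -15: 0, -13: 0, -11: 0, -9: 0, -7: 0, -5: 0, -3: 0, -1: 0, 1: 0, 3: 0, 5: 0, 7: 0, 9: 0, 11: 0, 13: 0, 15: 4, 17: 7, 19: 3, 21: 2, 23: 3, 25: 2, 27: 3, 29: 2, 31: 4, 33: 4, 35: 2, 37: 2, 39: 4, 41: 1, 43: 2, 45: 2, 47: 3, 49: 2, 51: 4, 53: 2, 55: 2, 57: 3, 59: 2}
lid y [-96.5862  92.2783]
side edge slope deg 0.1674125469986725
side edge slope deg 0.80845275598388
```

```bash
python3 - <<'E'
import numpy as np
# tool y must lie along stand y; yaw candidates at current 2.779
print([(2.779-np.radians(a)) for a in (19.6,199.6)])
E
python3 -m handwheel '[35,-50,10,0,1, 35,-50,10,0,1]' 10
```

```text
[np.float64(2.4369154666091113), np.float64(-0.7046771869806818)]
time: 0.3
tool_pos: [0.2426, 0.4093, 0.2562]
tool_rot: [-3.14, -0.0, 2.782]
contact_force: [1.5, 0.4, 0.7]
opening: 0.0918
grip_force: 0.0
```

```bash
python3 -m handwheel '[23,-38,0,-0.145,1, 23,-38,0,-0.145,1, 23,-38,0,-0.145,1, 23,-38,0,-0.145,1, 23,-38,0,-0.145,1, 23,-38,0,-0.145,1, 23,-38,0,-0.145,1, 23,-38,0,-0.145,1]'
python3 -m handwheel '[6,-48,0,-0.145,1, 6,-48,0,-0.145,1, 6,-48,0,-0.145,1, 6,-48,0,-0.145,1, 6,-48,0,-0.145,1, 6,-48,0,-0.145,1, 0,-40,0,-0.145,1, 0,0,0,0,1]'
python3 - <<'E'
from h import *
im,d,c=cam("wrist"); w=world(c,d); np.savez("wr1.npz",im=im,d=d,w=w); cv2.imwrite("pics/wr1.png",im)
print(robot.observe()["tool_pos"],robot.observe()["tool_rot"],(-np.array(c["world_to_cam"])[:3,:3].T@np.array(c["world_to_cam"])[:3,3]))
E
```

```text
time: 1.1
tool_pos: [0.4274, 0.1042, 0.2568]
tool_rot: [-3.141, -0.0, 1.613]
contact_force: [-0.4, -0.4, 0.1]
opening: 0.0919
grip_force: 0.0
time: 1.9
tool_pos: [0.4625, -0.2264, 0.256]
tool_rot: [3.141, 0.001, 0.595]
contact_force: [0.3, 1.5, 0.1]
opening: 0.0918
grip_force: 0.0
[ 0.4624 -0.224   0.256 ] [-3.1403  0.0007  0.6002] [ 0.5177 -0.1878  0.401 ]
```

View pics/wr1.png

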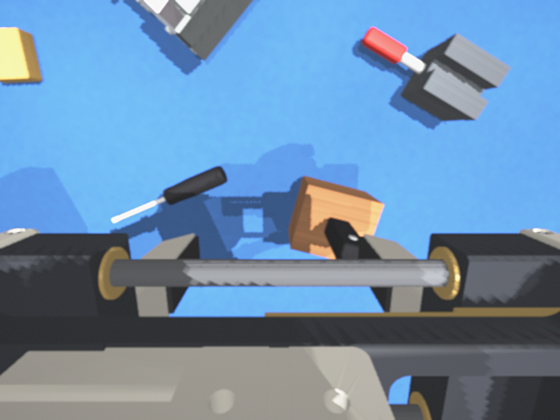

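The wrist view shows the stand at about (337,212), its handle at (340,235), the driver at (190,190) and the clamp at top right. Both fingers are clear of everything.

Run:
```python
from h import *
w=np.load("wr1.npz")["w"]
near=(np.hypot(w[...,0]-.468,w[...,1]+.305)<.07)
for nm,lo,hi in(("stand",.07,.08),("handle",.152,.17)):
    m=near&(w[...,2]>lo)&(w[...,2]<hi); p=w[m]
    if len(p)<5: print(nm,len(p));continue
    r=cv2.minAreaRect(p[:,:2].astype(np.float32)*1000); print(nm,len(p),np.median(p[:,2]),r)
```

```text
stand 3640 0.0759883944341595 ((466.260498046875, -303.4383239746094), (80.40548706054688, 90.4233627319336), 19.518579483032227)
handle 342 0.16036914751351428 ((466.42962646484375, -297.6481628417969), (18.940292358398438, 16.252168655395508), 21.867158889770508)
```

```bash
python3 -m handwheel '[2,-30,0,-0.1,1, 2,-30,0,-0.1,1, 0.6,-20,0,-0.059,1, 0,0,0,0,1, 0,0,0,0,1]'
```

```text
time: 2.45
tool_pos: [0.4675, -0.3006, 0.2566]
tool_rot: [-3.14, 0.0, 0.347]
contact_force: [0.2, -0.2, -0.3]
opening: 0.0917
grip_force: 0.0
```

```bash
python3 -m handwheel '[-0.5,-3,-40,-0.006,1, 0,0,-40,0,1, 0,0,-40,0,1, 0,0,-30,0,1, 0,0,-5,0,1, 0,0,0,0,1, 0,0,0,0,1]'
```

```text
time: 3.15
tool_pos: [0.4681, -0.3051, 0.1038]
tool_rot: [3.139, -0.002, 0.34]
contact_force: [0.1, 0.1, 0.5]
opening: 0.0922
grip_force: 0.0
```

```bash
python3 -m handwheel '[-0.5,0.5,-8,0,1, 0,0,0,0,0, 0,0,0,0,0, 0,0,0,0,0, 0,0,0,0,0, 0,0,0,0,0, 0,0,0,0,0]' 10; python3 -c "
from h import *
s=robot.observe();print(s)"
```

```text
time: 3.85
tool_pos: [0.4665, -0.3046, 0.0939]
tool_rot: [3.141, -0.0, 0.339]
contact_force: [-0.2, -0.1, 0.3]
opening: 0.0486
grip_force: 0.0
{'time': 3.85, 'qpos': array([-0.7159,  0.5552,  1.6237, -0.0001,  0.9626,  0.5162]), 'qvel': array([ 0.0009,  0.0011,  0.0002,  0.0003,  0.0016, -0.    ]), 'joint_efforts': array([ -0.0033, -49.3399, -19.9875,   0.0726,  -0.0081,  -0.    ]), 'tool_pos': array([ 0.4665, -0.3046,  0.0939]), 'tool_rot': array([ 3.1415, -0.    ,  0.3387]), 'contact_force': array([-0.2453, -0.1102,  0.2658]), 'torque': array([-0.0571,  0.1361, -0.0099]), 'grip_force': 0.0, 'opening': 0.048559362022874815}
```

```bash
python3 -m handwheel '[0,0,0,0,0, 0,0,0,0,0, 0,0,0,0,0, 0,0,0,0,0, 0,0,20,0,0, 0,0,20,0,0, 0,0,20,0,0, 0,0,0,0,0]' 10; python3 -m handwheel '[0,0,3,0,0,0,0,0,0,0,0,0,0,0,0]'; python3 -c "
from h import *
s=robot.observe();print(s['torque'])
im,d,c=cam('side');w=world(c,d);print(w[280:345:5,323]);cv2.imwrite('pics/s2.png',cv2.resize(im[230:400,260:400],None,fx=4,fy=3.5))"
```

```text
time: 4.65
tool_pos: [0.4676, -0.3054, 0.1563]
tool_rot: [3.137, -0.003, 0.339]
contact_force: [0.7, -0.6, -1.2]
opening: 0.0259
grip_force: 10.0
time: 4.95
tool_pos: [0.4661, -0.3042, 0.1558]
tool_rot: [-3.14, 0.001, 0.339]
contact_force: [-0.7, -0.2, -1.4]
opening: 0.0257
grip_force: 10.0
[ 0.0109  0.1304 -0.0006]
[[ 0.455  -0.3084  0.2125]
 [ 0.4419 -0.3219  0.2233]
 [ 0.456  -0.3094  0.1921]
 [ 0.4561 -0.3102  0.1822]
 [ 0.4569 -0.3105  0.171 ]
 [ 0.4571 -0.3114  0.1606]
 [ 0.4571 -0.3124  0.1502]
 [ 0.4573 -0.3133  0.1393]
 [ 0.4646 -0.3075  0.1156]
 [ 0.4658 -0.3076  0.1022]
 [ 0.4661 -0.3085  0.0903]
 [ 0.4654 -0.3103  0.0798]
 [ 0.4618 -0.3148  0.0749]]
```

View pics/s2.png

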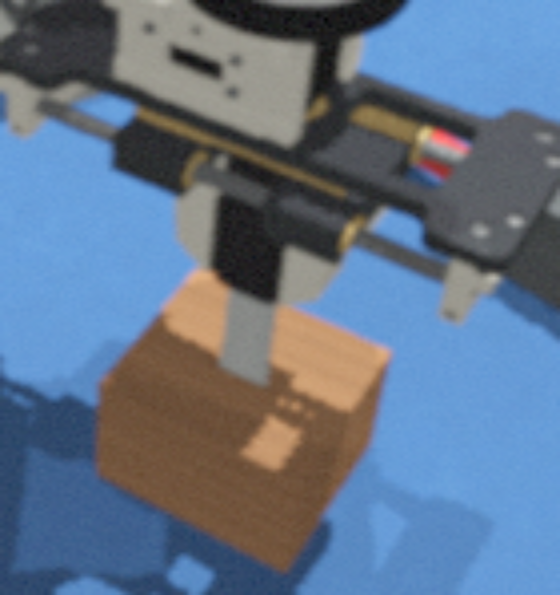

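The side crop shows the blade lifted, its lower end still in the slot mouth at crop (245,375), with the handle held upright between the fingers. Next I use the slot as a fulcrum to tilt the blade in the grip.

```bash
python3 -m handwheel '[-4,-1.4,0,0,0, -5,-1.8,-0.2,0,0, -6,-2.1,-0.8,0,0, -6,-2.1,-1.2,0,0, -5,-1.8,-1.5,0,0, 0,0,0,0,0]'; python3 -c "
from h import *
s=robot.observe();print(s['torque'])"
```

```text
time: 5.6
tool_pos: [0.4396, -0.3141, 0.1532]
tool_rot: [3.141, 0.001, 0.338]
contact_force: [0.6, 0.5, -0.0]
opening: 0.0258
grip_force: 10.0
[-0.085   0.1416 -0.0044]
```

```bash
python3 -m handwheel '[-5,-1.8,-1.7,0,0, -5,-1.8,-2.1,0,0, -5,-1.7,-2.3,0,0, -5,-1.7,-2.6,0,0, -4,-1.5,-2.6,0,0, 0,0,0,0,0]'; python3 -c "
from h import *
s=robot.observe();print(s['torque'])
im,d,c=cam('side');np.savez('s3.npz',im=im,d=d,w=world(c,d));cv2.imwrite('pics/s3.png',cv2.resize(im[230:400,240:400],None,fx=4,fy=3.5))"
```

```text
time: 6.2
tool_pos: [0.4157, -0.3227, 0.1417]
tool_rot: [3.141, 0.001, 0.338]
contact_force: [-1.0, -2.1, 0.4]
opening: 0.026
grip_force: 10.0
[-0.5122  0.4033 -0.0501]
```

View pics/s3.png

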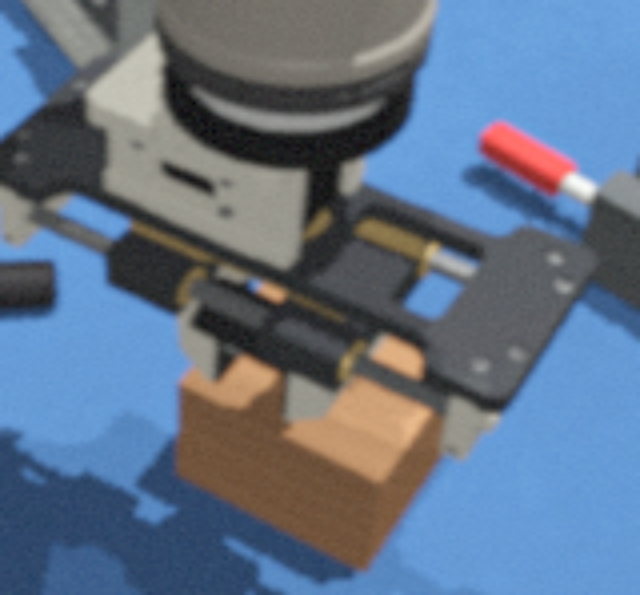

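The hand hides the blade in this crop. I'll grip harder, lift clear and measure the tilt.

```bash
python3 -m handwheel '[0,0,0,0,0, 0,0,0,0,0, 0,0,20,0,0, 0,0,30,0,0, 0,0,30,0,0, 0,0,40,0,0, 0,0,0,0,0]' 60; python3 -c "
from h import *
s=robot.observe();print(s)
a=[]
for n in('side','scene'):
    im,d,c=cam(n);w=world(c,d);np.savez(n+'4.npz',im=im,d=d,w=w)
    T=np.array(c['world_to_cam'])@np.r_[s['tool_pos'],1]; u=c['fx']*T[0]/T[2]+c['cx'];v=c['fy']*T[1]/T[2]+c['cy'];print(n,u,v)
    u,v=int(u),int(v);a.append(cv2.resize(im[max(v-60,0):v+90,max(u-65,0):u+65][:150,:130],(390,450)))
cv2.imwrite('pics/s4.png',np.hstack(a))"
```

```text
time: 6.95
tool_pos: [0.4184, -0.3231, 0.2669]
tool_rot: [3.134, -0.005, 0.339]
contact_force: [0.2, -1.0, 0.1]
opening: 0.0258
grip_force: 60.0
{'time': 6.95, 'qpos': array([-0.8031,  0.3242,  1.4764,  0.0011,  1.3319,  0.4279]), 'qvel': array([-0.001 ,  0.0474,  0.1008, -0.0027, -0.0804,  0.0002]), 'joint_efforts': array([ -0.0992, -42.7148, -25.23  ,   0.0625,   0.909 ,  -0.0054]), 'tool_pos': array([ 0.4184, -0.3231,  0.2669]), 'tool_rot': array([ 3.1338, -0.0047,  0.3395]), 'contact_force': array([ 0.2024, -1.0296,  0.1189]), 'torque': array([-0.0875,  0.1263, -0.0494]), 'grip_force': 59.99888241291046, 'opening': 0.025768112257314173}
side 311.82274306863775 270.38868960956233
scene 117.1682207682941 223.51875984795777
```

View pics/s4.png

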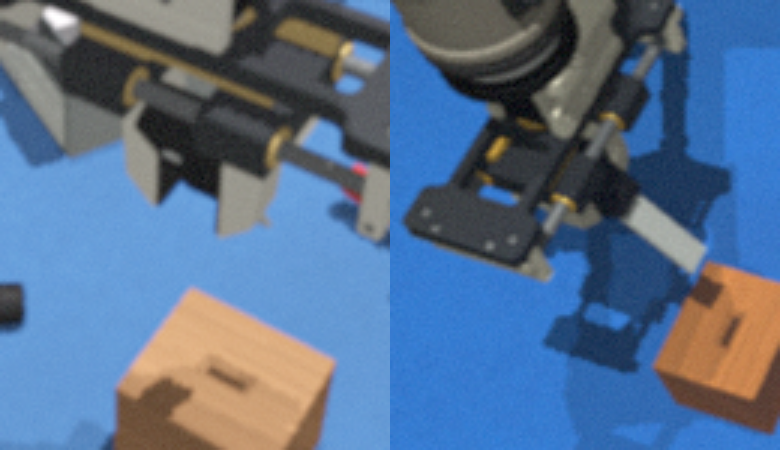

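The scene crop (right) shows the blade tilted in the grip, running from (630,210) to its tip at (700,262). I'll measure it from the depth.

```bash
cat >> h.py <<'E'
def blade(n,yaw,save=None,tp=None):
    """points of blade/handle near tool plane: returns tool-frame x,z fit"""
    s=robot.observe(); t=np.array(s['tool_pos']); im,d,c=cam(n); w=world(c,d)
    q=w-t; cx,sx=np.cos(yaw),np.sin(yaw); X=(q[...,0]*cx+q[...,1]*sx)*1000; Y=(-q[...,0]*sx+q[...,1]*cx)*1000; Z=q[...,2]*1000
    m=(abs(Y)<14)&(X>5)&(X<110)&(Z>-120)&(Z<-16)
    return X[m],Y[m],Z[m],np.argwhere(m)
E
python3 - <<'E'
from h import *
X,Y,Z,_=blade('scene',.339)
o=np.argsort(X)
for a,b in zip(np.arange(5,105,5),np.arange(10,110,5)):
    k=(X>=a)&(X<b)
    if k.sum(): print(a,k.sum(),"Y",np.round(np.percentile(Y[k],[5,50,95]),1),"Z",np.round(np.percentile(Z[k],[5,50,95]),1))
k=(X>30)&(X<60); print(np.polyfit(X[k],Z[k],1))
E
```

```text
15 1 Y [-10.8 -10.8 -10.8] Z [-16.8 -16.8 -16.8]
20 1 Y [-7.5 -7.5 -7.5] Z [-17.4 -17.4 -17.4]
25 36 Y [-8.9 -0.   9.5] Z [-24.9 -20.5 -17.2]
30 46 Y [-8.9 -0.1  8.9] Z [-33.7 -27.2 -22. ]
35 46 Y [-9.1  1.   9.5] Z [-41.9 -35.9 -29. ]
40 40 Y [-8.9 -0.3  9.1] Z [-48.8 -43.6 -39.2]
45 44 Y [-8.6 -1.   9. ] Z [-57.  -51.7 -45.7]
50 44 Y [-8.9  1.1  9.7] Z [-65.1 -59.8 -54.7]
55 37 Y [-9.5 -0.3  9.8] Z [-71.4 -67.2 -63.2]
60 6 Y [-8.2 -0.6  6.3] Z [-71.5 -70.1 -69.3]
[-1.5985 24.3688]
```

Run:
```python
from h import *
for n in('wrist','side','scene'):
    X,Y,Z,_=blade(n,.339)
    k=(X>28)&(X<70)&(Z<-20)
    if k.sum()<20: print(n,k.sum()); continue
    p=np.polyfit(Z[k],X[k],1); e=Z[k].min()
    print(n,k.sum(),"tilt",np.degrees(np.arctan(-p[0])),"X at Z=5",np.polyval(p,5),"at Z=-70",np.polyval(p,-70),"Zmin",np.percentile(Z[k],[0,2,5]),"Xmax",np.percentile(X[k],[95,98,100]),"Y",np.percentile(Y[k],[3,50,97]))
```

```text
wrist 1682 tilt 31.71999562101115 X at Z=5 10.378664745918089 at Z=-70 56.73577486724645 Zmin [-71.9942 -69.8406 -68.026 ] Xmax [55.2967 56.5849 57.2878] Y [-8.0642  1.0485 10.7344]
side 11
scene 272 tilt 31.029699689570286 X at Z=5 13.022040867283726 at Z=-70 58.13951641467912 Zmin [-74.3364 -70.8436 -69.8137] Xmax [58.7318 59.3283 61.3161] Y [-9.2538  0.1642 10.1727]
```

```bash
python3 -m handwheel '[5,46,0,-0.062,0, 5,46,0,-0.062,0, 5,46,0,-0.062,0, 5,46,0,-0.062,0, 5,46,0,-0.062,0, 5,46,0,-0.062,0, 5,46,0,-0.062,0, 4,44,0,-0.062,0]'; python3 -m handwheel '[0,0,0,0,0,0,0,0,0,0]'
python3 - <<'E'
from h import *
w=np.load("scene0.npz")["w"]; print("oil",w[100:125:8,320],"padlock",w[152,268])
for n in('wrist','scene'):
    X,Y,Z,_=blade(n,-.157); k=(X>28)&(X<70)&(Z<-20)
    if k.sum()<20: print(n,k.sum()); continue
    p=np.polyfit(Z[k],X[k],1)
    print(n,k.sum(),"tilt",np.degrees(np.arctan(-p[0])),"at Z=-70",np.polyval(p,-70),"Zmin",np.percentile(Z[k],[0,2]),"Xmax",np.percentile(X[k],[98,100]),"Y",np.percentile(Y[k],[3,50,97]))
im,d,c=cam('wrist'); q=toc(world(c,d),[.6607,.0113])*1000; YCd=np.radians(-9)
m=(q[...,2]>101)&(q[...,2]<112)&(abs(q[...,1])<110)&(q[...,0]>-125)&(q[...,0]<-40)
p=q[m]; print("front x by y (9.3deg frame)",[(y,round(float(np.percentile(p[abs(p[:,1]-y)<3][:,0],3)),1)) if (abs(p[:,1]-y)<3).sum()>8 else (y,None) for y in range(-96,97,6)])
g=p[(p[:,0]<-95)&(p[:,0]>-106)][:,1]; h,_=np.histogram(g,np.arange(-30,31,2)); print(dict(zip(np.arange(-29,30,2).tolist(),h.tolist())))
E
```

```text
time: 8.05
tool_pos: [0.455, 0.0459, 0.261]
tool_rot: [3.142, 0.002, -0.16]
contact_force: [1.1, -0.2, -1.3]
opening: 0.0261
grip_force: 60.0
time: 8.25
tool_pos: [0.4551, 0.0446, 0.2611]
tool_rot: [3.141, 0.002, -0.154]
contact_force: [1.2, -1.5, -0.7]
opening: 0.0259
grip_force: 60.0
oil [[0.4696 0.2753 0.1292]
 [0.4764 0.2679 0.1101]
 [0.4825 0.2616 0.089 ]
 [0.4853 0.2609 0.0596]] padlock [0.4164 0.1221 0.0249]
wrist 1630 tilt 31.62306513502762 at Z=-70 56.0105237507147 Zmin [-71.6503 -70.0129] Xmax [55.8607 56.5864] Y [-8.1514  0.9977 10.6858]
scene 210 tilt 31.36845024959797 at Z=-70 57.79189704162449 Zmin [-73.6857 -71.747 ] Xmax [58.6986 60.5026] Y [-8.7627  1.2262 11.5099]
front x by y (9.3deg frame) [(-96, -104.0), (-90, -109.5), (-84, -109.7), (-78, -109.8), (-72, -109.6), (-66, -109.6), (-60, -109.6), (-54, -109.6), (-48, -108.3), (-42, -107.0), (-36, -107.0), (-30, -107.0), (-24, -107.1), (-18, -106.3), (-12, -89.5), (-6, -89.3), (0, -89.5), (6, -89.8), (12, -89.4), (18, -105.2), (24, -107.3), (30, -107.5), (36, -107.4), (42, -107.3), (48, -107.4), (54, -110.3), (60, -110.1), (66, -110.2), (72, -110.2), (78, -110.4), (84, -111.2), (90, -110.3), (96, -110.0)]
{-29: 24, -27: 23, -25: 24, -23: 24, -21: 24, -19: 24, -17: 13, -15: 0, -13: 0, -11: 0, -9: 0, -7: 0, -5: 0, -3: 0, -1: 0, 1: 0, 3: 0, 5: 0, 7: 0, 9: 0, 11: 0, 13: 0, 15: 0, 17: 0, 19: 21, 21: 24, 23: 24, 25: 25, 27: 31, 29: 26}
```

```bash
python3 -m handwheel '[0,-1,-40,-0.003,0, 0,0,-40,0,0, 0,0,-30,0,0, 0,0,-5,0,0, 0,0,0,0,0, 0,0,0,0,0]'; python3 -m handwheel '[10,-1.6,0,0,0, 10,-1.6,0,0,0, 10,-1.6,0,0,0, 10,-1.6,0,0,0, 0,0,0,0,0]'
python3 - <<'E'
from h import *
s=robot.observe(); t=np.array(s['tool_pos']); print(s['torque'],"TCP case",toc(t,[.6615,.0112])*1000)
X,Y,Z,_=blade('wrist',-.157); k=(X>28)&(X<70)&(Z<-20)&(Z>-75)
p=np.polyfit(Z[k],X[k],1); print(np.degrees(np.arctan(-p[0])),np.polyval(p,-70),np.percentile(Y[k],[3,50,97]),np.percentile(Z[k],[0,2]))
E
```

```text
time: 9.0
tool_pos: [0.4566, 0.0422, 0.1483]
tool_rot: [-3.141, -0.003, -0.161]
contact_force: [-0.0, 0.1, -0.3]
opening: 0.0255
grip_force: 60.0
time: 9.5
tool_pos: [0.4972, 0.0361, 0.147]
tool_rot: [3.142, -0.001, -0.16]
contact_force: [-0.3, 0.4, -0.4]
opening: 0.0254
grip_force: 60.0
[-0.0559  0.2088  0.0163] TCP case [-166.2052   -1.9959  146.9502]
31.773966188370167 56.32049173465316 [-8.3343  0.7812 10.4849] [-72.4098 -69.9047]
```

```bash
python3 -m handwheel '[0,1.2,-1,0,0, 7,-1.1,0,0,0, 7,-1.1,0,0,0, 7,-1.1,0,0,0, 6,-1,0,0,0, 5,-0.8,0,0,0, 0,0,0,0,0]'
python3 - <<'E'
from h import *
s=robot.observe(); t=np.array(s['tool_pos']); print(s['torque'],"TCP case",toc(t,[.6615,.0112])*1000)
X,Y,Z,_=blade('wrist',-.157); k=(X>28)&(X<70)&(Z<-20)&(Z>-75)
print(np.percentile(Y[k],[3,50,97]),np.percentile(Z[k],[0,2]))
E
```

```text
time: 10.25
tool_pos: [0.5282, 0.0323, 0.1458]
tool_rot: [3.142, -0.0, -0.16]
contact_force: [0.8, -0.3, -0.3]
opening: 0.026
grip_force: 60.0
[-0.0221  0.1831 -0.0288] TCP case [-134.9575   -0.7004  145.8365]
[-12.7643   0.6362  12.7841] [-48.7171 -46.0649]
```

```bash
python3 -m handwheel '[0,0,5,0,0, 0,0,5,0,0, 0.5,-0.1,5,0,0, 0.5,-0.1,5,0,0, 1,-0.1,5,0,0, 1,-0.1,5,0,0, 1,-0.2,5,0,0, 0,0,0,0,0]'
cat >> h.py <<'E'
def lid():
    im,d,c=cam('scene'); s=robot.observe(); w=world(c,d); q=toc(w,[.6615,.0112])*1000
    m=(abs(q[...,1])<96)&(abs(q[...,1])>40)&(q[...,0]>-120)&(q[...,0]<66)&(q[...,2]>90)&(q[...,2]<300)
    p=q[m]; a=np.degrees(np.arctan2(p[:,2]-106,72-p[:,0])); r=np.hypot(p[:,2]-106,72-p[:,0]); k=(r>60)&(r<175)
    h,e=np.histogram(a[k],np.arange(-3,110,3)); print("lid angle hist",[(int(e[i]),int(h[i])) for i in range(len(h)) if h[i]>30])
    t=np.array(s['tool_pos']); print("TCP case",toc(t,[.6615,.0112])*1000,"F",s['contact_force'],"T",s['torque'],s['time'])
    return im
E
python3 -c "
from h import *
lid()"
```

```text
time: 11.1
tool_pos: [0.5291, 0.0323, 0.1808]
tool_rot: [3.141, 0.006, -0.16]
contact_force: [-8.8, 0.6, -1.0]
opening: 0.0257
grip_force: 60.0
lid angle hist [(-3, 110), (6, 210), (9, 1516), (12, 180)]
TCP case [-134.1161   -0.5607  180.6925] F [-8.0488  1.7505 -0.0365] T [0.2511 2.073  0.0318] 11.15
```

```bash
python3 -m handwheel '[1,-0.2,7,0,0, 1.5,-0.2,7,0,0, 2,-0.3,6,0,0, 2.5,-0.4,6,0,0, 3,-0.5,6,0,0, 3,-0.5,5,0,0, 3.5,-0.6,5,0,0, 4,-0.6,5,0,0]'; python3 -c "
from h import *
lid()
X,Y,Z,_=blade('wrist',-.157); k=(X>20)&(X<70)&(Z<-20)&(Z>-75)&(abs(Y)<8)
p=np.polyfit(Z[k],X[k],1);print(k.sum(),np.degrees(np.arctan(-p[0])),np.polyval(p,-40),np.percentile(Z[k],[0,2]))"
```

```text
time: 11.95
tool_pos: [0.5501, 0.029, 0.228]
tool_rot: [3.141, 0.005, -0.16]
contact_force: [-8.2, 0.9, -1.2]
opening: 0.0259
grip_force: 60.0
lid angle hist [(-3, 121), (27, 503), (30, 1489), (33, 102)]
TCP case [-111.4202   -0.416   229.0039] F [-6.6229  0.5733  0.5104] T [0.1862 1.5276 0.0403] 12.0
2008 53.5223835427846 45.079201594080274 [-55.3218 -53.6145]
```

```bash
python3 -m handwheel '[5,-0.8,8,0,0, 6,-0.9,8,0,0, 6.5,-1,8,0,0, 7,-1.1,7.5,0,0, 7.5,-1.2,7,0,0, 8,-1.3,6.5,0,0, 8,-1.3,6,0,0, 8.5,-1.3,5.5,0,0]'; python3 -c "
from h import *
lid()"
```

```text
time: 12.85
tool_pos: [0.6084, 0.0198, 0.2854]
tool_rot: [3.141, 0.0, -0.16]
contact_force: [-3.1, 0.0, -1.1]
opening: 0.0262
grip_force: 60.0
lid angle hist [(-3, 237), (0, 73), (57, 156), (60, 1613), (63, 135)]
TCP case [-52.3711  -0.1876 286.076 ] F [-2.6998 -0.4028 -0.1974] T [0.0898 0.7505 0.0364] 12.9
```

```bash
python3 -m handwheel '[8,-1.3,3,0,0, 8,-1.3,2.5,0,0, 8,-1.3,2,0,0, 8,-1.3,1.5,0,0, 8,-1.3,1,0,0, 7,-1.1,1,0,0, 0,0,0,0,0]'; python3 -c "
from h import *
lid()"
```

```text
time: 13.6
tool_pos: [0.6563, 0.0119, 0.2957]
tool_rot: [3.142, -0.002, -0.16]
contact_force: [-0.4, 0.4, -0.7]
opening: 0.0252
grip_force: 60.0
lid angle hist [(-3, 226), (0, 49), (81, 278), (84, 790)]
TCP case [ -5.3816  -0.138  295.5841] F [-0.5703 -0.403  -0.6421] T [-0.018   0.1475 -0.0142] 13.65
```

```bash
python3 -m handwheel '[-20,3,0,0,0, -40,6,0,0,0, -45,7,0,0,0, -45,7,0,0,0, -40,6,0,0,0, -8,2,0,0,0, 0,0,0,0,0]'; python3 -m handwheel '[-5,-46,0,0.062,0, -5,-46,0,0.062,0, -5,-46,0,0.062,0, -5,-46,0,0.062,0, -5,-46,0,0.062,0, -5,-46,0,0.062,0, -5,-46,0,0.062,0, -4,-44,0,0.062,0]'; python3 -m handwheel '[0,0,-15,0,0,0,0,-10,0,0,0,0,0,0,0]'
python3 - <<'E'
from h import *
lid(); s=robot.observe(); print(s['tool_pos'],s['tool_rot'])
for n in('wrist','scene'):
    X,Y,Z,_=blade(n,.339); k=(X>28)&(X<70)&(Z<-20)&(Z>-80)
    p=np.polyfit(Z[k],X[k],1)
    print(n,k.sum(),"tilt",np.degrees(np.arctan(-p[0])),"at Z=-70",np.polyval(p,-70),"Zmin",np.percentile(Z[k],[0,2]),"Xmax",np.percentile(X[k],[98,100]),"Y",np.percentile(Y[k],[3,50,97]))
im,d,c=cam('wrist'); w=world(c,d); m=(abs(w[...,2]-.0755)<.005)&(np.hypot(w[...,0]-.467,w[...,1]+.304)<.07)
p=w[m]; r=cv2.minAreaRect(p[:,:2].astype(np.float32)*1000); print(len(p),r,cv2.boxPoints(r).tolist()); cv2.imwrite('pics/wr5.png',im)
E
```

```text
time: 14.35
tool_pos: [0.4571, 0.0433, 0.2965]
tool_rot: [-3.141, -0.003, -0.16]
contact_force: [-1.2, -0.1, -0.4]
opening: 0.026
grip_force: 60.0
time: 15.15
tool_pos: [0.4189, -0.3265, 0.2951]
tool_rot: [3.14, -0.001, 0.337]
contact_force: [0.6, -0.5, -1.7]
opening: 0.0254
grip_force: 60.0
time: 15.45
tool_pos: [0.4185, -0.3228, 0.2684]
tool_rot: [-3.139, 0.001, 0.335]
contact_force: [0.4, -0.5, -1.5]
opening: 0.0257
grip_force: 60.0
lid angle hist [(-3, 352), (0, 71), (81, 299), (84, 757)]
TCP case [-185.5542 -368.6128  269.6009] F [ 0.4453 -0.1559 -0.3132] T [-0.048   0.1511  0.0115] 15.5
[ 0.4188 -0.3226  0.2696] [-3.1401  0.0006  0.3362]
wrist 1678 tilt 31.69233493658479 at Z=-70 56.756771769663736 Zmin [-71.8954 -69.7979] Xmax [56.5801 57.2624] Y [-8.2402  1.4481 10.5551]
scene 279 tilt 31.33300428289474 at Z=-70 58.56479927366759 Zmin [-75.2299 -71.4262] Xmax [59.8182 60.7319] Y [-9.4431 -0.2058  9.6257]
4571 ((466.5528564453125, -303.379638671875), (79.45197296142578, 90.35971069335938), 19.361419677734375) [[414.09521484375, -273.9250793457031], [444.05181884765625, -359.1745910644531], [519.010498046875, -332.8341979980469], [489.05389404296875, -247.58468627929688]]
```

View pics/wr5.png

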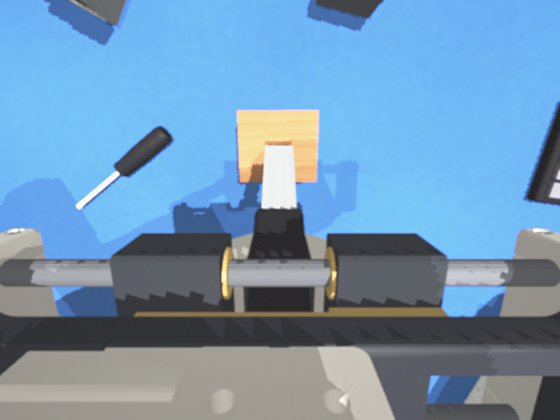

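The wrist view shows the blade still held at the same tilt, its tip at about (279,147) over the stand at (278,147). Nothing in the grip has slipped.

```bash
python3 -m handwheel '[-2,-0.5,-40,0.002,0, -2,0,-40,0,0, 0,0,-30,0,0, 0,0,-6,0,0, 0,0,0,0,0, 0,0,0,0,0]' 60; python3 -c "
from h import *
s=robot.observe();print(s['tool_pos'],s['tool_rot'],s['contact_force'],s['torque'])
X,Y,Z,I=blade('wrist',.339);print(len(X))"
```

```text
time: 16.25
tool_pos: [0.4156, -0.3241, 0.1564]
tool_rot: [3.138, -0.001, 0.338]
contact_force: [1.3, 0.1, -0.3]
opening: 0.0258
grip_force: 60.0
[ 0.4156 -0.3241  0.1564] [ 3.1383 -0.0015  0.3382] [ 1.3037  0.088  -0.2998] [-0.0523  0.2073 -0.0162]
4231
```

```bash
python3 -m handwheel '[-0.7,0.4,-5,0,0, 0,0,-5,0,0, 0,0,-4,0,0, 0,0,-2,0,0, 0,0,0,0,0, 0,0,0,0,0]' 15; python3 -c "
from h import *
s=robot.observe();print(s['tool_pos'],s['contact_force'],s['torque'])
X,Y,Z,_=blade('wrist',.339); k=(X>28)&(X<56)&(Z<-20)&(Z>-66)&(abs(Y)<8)&(abs(X-(Z*-.618+13.5))<6)
p=np.polyfit(Z[k],X[k],1); print(k.sum(),np.degrees(np.arctan(-p[0])),np.polyval(p,-70))"
```

```text
time: 16.9
tool_pos: [0.4131, -0.3238, 0.1394]
tool_rot: [3.14, 0.001, 0.338]
contact_force: [-5.1, -0.9, 8.8]
opening: 0.0258
grip_force: 15.0
[ 0.4131 -0.3238  0.1394] [-5.0973 -0.936   8.8411] [-0.0842  0.9959  0.111 ]
1328 33.83026730010291 61.291202034431116
```

```bash
python3 -m handwheel '[-1,-0.3,1,0,0, -1,-0.4,0.5,0,0, 0,0,0,0,0, 0,0,0,0,0]' 12
```

```text
time: 17.35
tool_pos: [0.4122, -0.3237, 0.1399]
tool_rot: [3.141, -0.001, 0.338]
contact_force: [2.6, 0.1, -1.8]
opening: 0.0258
grip_force: 12.0
```

```bash
python3 -m handwheel '[4,1.4,2.6,0,0, 4,1.4,2.6,0,0, 4.2,1.5,2.2,0,0, 4.2,1.5,2.2,0,0, 4.4,1.5,1.7,0,0, 4.4,1.5,1.7,0,0, 0,0,0,0,0]' 10; python3 -c "
from h import *
s=robot.observe();print(s['contact_force'],s['torque'])
X,Y,Z,_=blade('wrist',.339); k=(X>6)&(Z<-20)&(Z>-55)&(abs(Y)<8)
p=np.polyfit(Z[k],X[k],1); print(k.sum(),np.degrees(np.arctan(-p[0])),np.polyval(p,-50))"
```

```text
time: 18.05
tool_pos: [0.4377, -0.3145, 0.1531]
tool_rot: [3.141, -0.001, 0.338]
contact_force: [-0.6, 0.1, -0.6]
opening: 0.0258
grip_force: 10.0
[-0.6376  0.1273 -0.609 ] [-0.0534  0.2223 -0.0059]
587 17.645859395221024 23.3012400887798
```

```bash
python3 -m handwheel '[4.5,1.6,1.4,0,0, 4.5,1.6,1.2,0,0, 4.5,1.6,0.8,0,0, 4,1.4,0.5,0,0, 4,1.4,0.3,0,0, 0,0,0,0,0]' 10; python3 -c "
from h import *
s=robot.observe();print(s['contact_force'],s['torque'])
X,Y,Z,_=blade('wrist',.339); k=(X>-2)&(Z<-28)&(Z>-58)&(abs(Y)<8)&(X<40)
p=np.polyfit(Z[k],X[k],1); print(k.sum(),np.degrees(np.arctan(-p[0])),np.polyval(p,-50))"
```

```text
time: 18.7
tool_pos: [0.4592, -0.3071, 0.1571]
tool_rot: [3.141, -0.001, 0.338]
contact_force: [0.7, -0.9, -0.4]
opening: 0.026
grip_force: 10.0
[ 0.6984 -0.8511 -0.4399] [-0.1018  0.2011 -0.0296]
304 4.912395895345759 7.3648499568574115
```

```bash
sed -i 's/(X>5)/(X>-25)/' h.py; python3 -m handwheel '[2.5,0.9,0,0,0, 0,0,-3,0,0, 0,0,-4,0,0, 0,0,-4,0,0, 0,0,0,0,0]' 8; python3 -c "
from h import *
s=robot.observe();print(s['contact_force'],s['torque'])
X,Y,Z,_=blade('wrist',.339); k=(Z<-30)&(Z>-60)&(abs(Y)<8)&(abs(X)<25)
p=np.polyfit(Z[k],X[k],1); print(k.sum(),np.degrees(np.arctan(-p[0])),np.polyval(p,-40),X[k].min(),X[k].max())"
```

```text
time: 19.25
tool_pos: [0.4607, -0.3061, 0.1452]
tool_rot: [-3.14, 0.001, 0.338]
contact_force: [0.5, 0.3, -1.0]
opening: 0.0261
grip_force: 8.0
[ 0.4646  0.2843 -1.0492] [-0.0959  0.1153 -0.0363]
300 3.9550328847560516 5.264364548785039 4.454612385121877 7.04467369017869
```

Going in without resistance. I'll keep lowering.

```bash
python3 -m handwheel '[0.5,0.2,-6,0,0, 0.5,0.2,-6,0,0, 0,0,-6,0,0, 0,0,-6,0,0, 0,0,-6,0,0, 0,0,-6,0,0, 0,0,0,0,0]' 8;  python3 -m handwheel '[0,0,-4,0,0, 0,0,-4,0,0, 0,0,-2,0,0, 0,0,0,0,0]'
```

```text
time: 20.0
tool_pos: [0.4624, -0.306, 0.1093]
tool_rot: [3.141, -0.001, 0.338]
contact_force: [2.9, -2.2, -6.2]
opening: 0.0257
grip_force: 8.0
time: 20.4
tool_pos: [0.4633, -0.3063, 0.1009]
tool_rot: [3.139, -0.002, 0.338]
contact_force: [3.3, 0.9, 1.9]
opening: 0.0257
grip_force: 8.0
```

```bash
python3 -m handwheel '[0,0,-2,0,0, 0,0,-2,0,0, 0,0,-2,0,0, 0,0,-1.5,0,0, 0,0,0,0,0]';  python3 - <<'E'
from h import *
w=[cam(n) for n in('side','scene')]
for im,d,c in w:
    p=world(c,d); m=(abs(p[...,2]-.085)<.05)&(np.hypot(p[...,0]-.467,p[...,1]+.304)<.06)
    # steel blade visible between block top and handle shoulder?
    q=im[m].astype(int); z=p[m][:,2]; blk=(q.max(1)<60); print(len(z),"dark z min",np.percentile(z[blk],[0,2,10]) if blk.any() else None)
E
```

```text
time: 20.9
tool_pos: [0.4637, -0.3064, 0.0938]
tool_rot: [3.138, -0.003, 0.338]
contact_force: [4.7, 1.6, 4.4]
opening: 0.0258
grip_force: 8.0
2763 dark z min [0.0796 0.0812 0.0846]
1099 dark z min [0.0812 0.0818 0.0837]
```

```bash
python3 -m handwheel '[0,0,0,0,1, 0,0,0,0,1, 0,0,0,0,1, 0,0,0,0,1, 0,0,0,0,1, 0,0,0,0,1, 0,0,0,0,1, 0,0,0,0,1]';  python3 -m handwheel '[0,0,0,0,1, 0,0,20,0,1, 0,0,40,0,1, 0,0,40,0,1, 0,0,40,0,1, -30,30,0,0,1, -30,40,0,0,1, 0,0,0,0,1]'
python3 - <<'E'
from h import *
im0=lid()
for n in('side','scene'):
    im,d,c=cam(n); w=world(c,d); o=np.load(n+'0.npz')['w']
    for nm,p in(('now',w),('start',o)):
        m=(p[...,2]>.12)&(p[...,2]<.18)&(np.hypot(p[...,0]-.467,p[...,1]+.305)<.035); k=p[m]
        if len(k)>20: print(n,nm,len(k),"z",np.percentile(k[:,2],[50,90,97]),cv2.minAreaRect(k[:,:2].astype(np.float32)*1000))
    if n=='side': cv2.imwrite('pics/end.png',cv2.resize(im[90:400,150:400],(750,600))[:600])
E
```

```text
time: 21.8
tool_pos: [0.462, -0.306, 0.0926]
tool_rot: [3.142, 0.0, 0.338]
contact_force: [-0.7, -1.1, -0.1]
opening: 0.0853
grip_force: 0.0
time: 22.6
tool_pos: [0.3975, -0.2308, 0.2316]
tool_rot: [-3.135, 0.003, 0.339]
contact_force: [0.4, 0.4, -0.4]
opening: 0.0921
grip_force: 0.0
lid angle hist [(-3, 337), (0, 89), (81, 311), (84, 775)]
TCP case [-218.349  -283.9384  232.6743] F [1.4244 0.173  0.2501] T [-0.0906  0.1096 -0.0201] 22.65
side now 525 z [0.1508 0.1602 0.1609] ((464.31317138671875, -307.0588684082031), (23.062620162963867, 25.86884307861328), 18.597227096557617)
side start 524 z [0.1507 0.1602 0.1608] ((465.35919189453125, -306.1471862792969), (22.797258377075195, 26.11835289001465), 20.11810874938965)
scene now 252 z [0.1558 0.1618 0.1628] ((469.02606201171875, -304.1982421875), (23.36636734008789, 27.592437744140625), 19.11519432067871)
scene start 250 z [0.1563 0.1614 0.1627] ((470.5055847167969, -303.8789978027344), (22.836402893066406, 26.423660278320312), 19.274200439453125)
```

View pics/end.png

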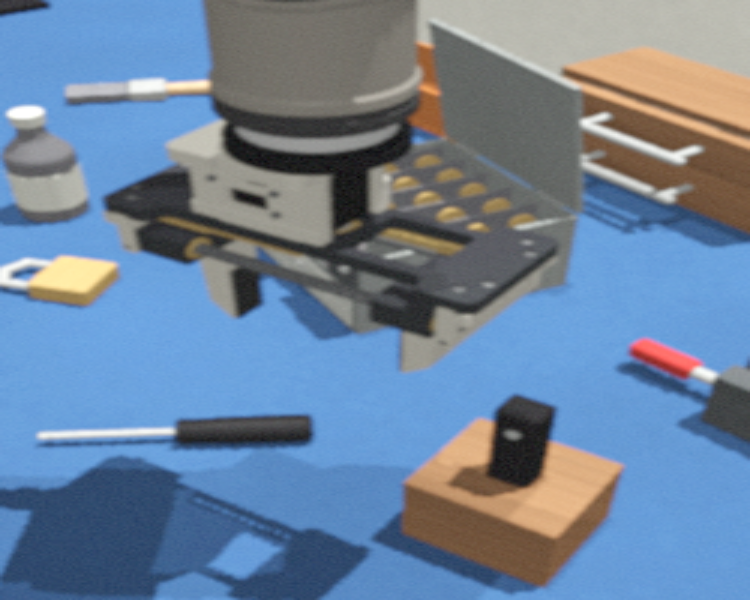

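The view shows the lid standing nearly upright (around (505,120)), the handle seated on the block at (522,440) at its starting height, and the bystanders where they were.

```bash
python3 -m handwheel '[0,0,0,0,1,0,0,0,0,1,0,0,0,0,1]'; python3 -c "
from cell import robot
print(robot.hand_in())"
```

```text
time: 23.05
tool_pos: [0.4024, -0.2366, 0.2324]
tool_rot: [-3.142, 0.0, 0.337]
contact_force: [-0.8, -0.3, 1.6]
opening: 0.0915
grip_force: 0.0
the job is handed in; nothing more can be done
None
```

I levered the lid open with the blade to about 83°, slid the blade back fully home in its stand and let go, then handed the job in at 23 s; the bystanders looked undisturbed in the last picture.

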